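# Register the jaguar in the holding block

## Task

Push the red terracotta jaguar across the ash board into the inside corner of the clamped pine block, so that the long side of its base lies flush along the long fence and the nose end of its base is up against the short stop, ready for painting. Slide it on the board: do not lift or tip it, and do not move the doves, bowl, stick or paint pots.

Things in the scene. Friction and masses are not known exactly. Their poses are not given: they have to be found in the camera images.
- jaguar: Spotted red terracotta jaguar, 0.15 to 0.3 kg, one piece with its loose rectangular base of 50 mm (x) by 90 mm (y) by 14 mm high; 72 mm high in all, nothing overhangs the base. Origin: centre of the base's underside. +y points to the nose. It slides with ordinary clay-on-wood friction. It starts with its +x side within about 20 degrees of facing the fence, nose towards the stop.
- board: Fixed ash board, 360 mm (x) by 460 mm (y), flat top 40 mm above the table; placed differently each run. Origin: on the table under its centre; +x points to the edge with the pine block, +y along that edge. An iron C-clamp stands on the block's outer corner, 17 mm in +x and in +y from point corner, up to 68 mm above the board's top.
- corner (a point): Inside corner of the fixed L-shaped pine block (30 mm high, wood 35 mm thick), at the board's top; axes as the board's. The long fence's face is at x = 0 and runs 260 mm from here to -y; the short stop's face is at y = 0 and runs 65 mm from here to -x. A fully seated jaguar has its origin 25 mm to -x and 45 mm to -y of this point.
- dove1: Cream clay dove whistle, loose, 75 mm long (x, beak to +x), 42 mm wide, 55 mm high, standing on the board; origin under its foot. Bystander.
- dove2: A second cream clay dove whistle, same as the first. Bystander.
- bowl: Speckled blue enamel bowl, loose, 140 mm across, 55 mm high, on the table to the left of the board; origin under its centre. Bystander.
- stick: Hard maple pointing stick, loose, 10 mm square, tapering to a point at +x, 174 mm long (65 mm behind and 109 mm ahead of its origin), lying on the table to the right of the board; origin on its underside. Bystander.
- pot_yellow: Small glass paint pot with a yellow cap, loose, 44 mm across, 48 mm high, on the table to the right; origin under its centre. Bystander.
- pot_green: The same with a green cap. Bystander.
Things that resemble listed ones, but are neither listed nor needed, are in the scene too. Leave any turquoise or yellow look-alike of the jaguar alone.

How it is judged:
By the outcome, as a careful person would: the job done as asked, in the order asked, and still so for the second after the job is handed in, with the robot touching nothing.
It also fails if it takes over 51 s, if anything falls off the work surface, if the arm or the gripper's body presses on something with over 40 N, if the wrist force passes 120 N, or if a joint passes its speed limit or range.

## Robot

A 6-joint arm with a two-finger parallel gripper is mounted at the origin on the work surface. World frame = base frame: x ahead of the robot, y to its left, z up, the work surface at z = 0. Lengths are in m, angles in rad, forces in N, time in s.
With the tool pointing down it reaches from about 0.3 to 0.95 m from the base axis. Payload 3.1 kg.
Tool frame: the origin (TCP) lies between the finger pads; the fingertips stand 17 mm ahead of it and the grasp point (between the pads) lies 2 mm behind it; z points along the fingers, y is the line along which they close (so a half turn about z gives the same grasp; the last joint's range is limited). The gripper opens to 85 mm and grips with 20 to 120 N. Pads are 22 mm wide; open, the fingers measure 114 mm over their backs; the gripper's body (76 mm by 85 mm) begins 54 mm behind the grasp point. The pads swing forward as they close: fully open they stand 13 mm farther back than shut.
Start: joints at [-1.215, 0.308, 1.634, -0, 1.2, -0.07], TCP at [0.258, -0.569, 0.217] pointing down, gripper open.
Joint ranges: [-3.06, 3.06], [-0.79, 1.96], [0.05, 2.63], [-1.19, 4.34], [0.05, 2.64], [-2.94, 2.94]. Speed limits (rad/s): [2.79, 2.79, 3.14, 3.14, 3.14, 3.14].

## Interface

Orientations are given as a rotation vector (axis times angle).
In Python, from plant import arm, read_camera, camera_model, finder gives the robot as it stands.
- The arm moves only by the shell command python3 -m pendant 'ROWS' [OPENING] [FORCE]. ROWS is JSON, a list that holds one entry, the list of rows, each a list of 4 numbers: the shift along the tool's x, y, z in mm, then the turn about the tool's z in degrees. In form: [[[x, y, z, roll], ...]]. A call has exactly 8 rows; each row shifts and turns the commanded pose from where the row before left it, along the tool's axes as they then stand; what a row does not reach is not made up. A row lasts 1/8 s, in which the tool goes at most 62.5 mm and 10.7 degrees, less where a joint would pass 70% of its speed; a pose out of reach is approached as far as the arm can. A call with a gripper value outside its range is refused whole. OPENING is the closure in counts, from 0 (fully open) to 255 (shut), set as the call begins (- or left out, the last holds). The fingers move at their own pace and stop on an object; FORCE is the grip in N (left out, the last holds). Time passes only in rows, so rows that do not move let the fingers close, or fill a call up. It gives the time, the measured TCP pose, the force, the opening and the grip force at its end, in the units of the state.
- arm.read_state(): the state, without advancing time (a new reading comes with each control period).
- read_camera(name): name is "side" or "top" or "wrist"; returns the picture (384x512x3 uint8, red, green, blue); there is no depth.
- camera_model(name): a dict with "K" (3x3 intrinsics, pixels), "k1" (the pictures are not rectified: a ray, as slopes to the right and down, at radius r is drawn at 1 + k1 r^2 times it, then the intrinsics apply), "R" (3x3) and "t" (3): a world point X has camera coordinates R X + t. Camera axes: x right, y down, z forward; pixel columns grow to the right and rows downward; lengths in m; the calibration is good to about 2 mm. A picture is of the moment at which its call begins: read the wrist's pose just before it. camera_model takes no time and is no camera call; for the wrist camera it gives the pose at the moment of the call.
- arm.hand_in(): hands the job in; it is judged then, once.
Trained networks look in the newest picture that a camera, given by its name, has taken for a name from the list of things; names that differ only in an ending like _2 or _b are one class to them, and where a whole thing is asked for, a point or a joint stands for the part that bears it (a point fixed in the world has none). Each returns a list of dicts, best first, with "p" (0 to 1); they miss things now and then, are a little off and sometimes report something else, mostly with a low value. They report only what shows in the picture. A call takes as long as a camera call. They do not tell look-alikes from the thing itself.
- finder.search_frame(name, camera): "position" ([row, column] in pixels, amid what is visible of it).
The state is a dict: "t": time; "q": joint angles; "qd": joint speeds; "joint_efforts": joint torques, N m; "tcp_pos": TCP position; "tcp_rot": TCP orientation; "force": force on the tool from outside, world axes, zero at the start; "torque": the same for the moment, N m; "finger_gap": opening from 0.0 (shut) to 1.0 (fully open); "finger_force": force on a finger pad.
Only numpy, scipy, OpenCV 4.12 (cv2) and the standard library are available. Lean on these libraries where they do the work, as an engineer would, in place of code of your own. Each camera call takes 0.05 s, during which the arm holds its last target. There are 200 camera calls.

## Working session

There is one attempt and no reset: what is moved stays moved. The work goes in short steps, Python scripts to look and compute and a shell command to move; the robot and the scene stay as the last step left them, time stands still between calls to the robot, and variables do not carry over. Pictures are saved under pics/ and viewed, at most 10 in all, crops included, and the job is handed in when it is done.

```bash
mkdir -p pics
cat > h.py <<'E'
import numpy as np, cv2
from plant import arm, read_camera, camera_model, finder
def ray(m,px):  # px=[row,col]
    K=np.array(m["K"]);R=np.array(m["R"]);t=np.array(m["t"])
    d=np.array([(px[1]-K[0,2])/K[0,0],(px[0]-K[1,2])/K[1,1]]);u=d.copy()
    for _ in range(20): u=d/(1+m["k1"]*(u@u))
    return -R.T@t, R.T@np.array([u[0],u[1],1])
def at(m,px,z):
    o,v=ray(m,px); return o+v*(z-o[2])/v[2]
def proj(m,X):
    c=np.array(m["R"])@X+np.array(m["t"]);u=c[:2]/c[2];u=u*(1+m["k1"]*(u@u));K=np.array(m["K"])
    return [K[1,1]*u[1]+K[1,2],K[0,0]*u[0]+K[0,2]]
def save(n,im,s=1.5): cv2.imwrite(n,cv2.resize(cv2.cvtColor(im,cv2.COLOR_RGB2BGR),None,fx=s,fy=s,interpolation=cv2.INTER_CUBIC))
E
python3 - <<'E'
from h import *
for c in ("top","side"):
    im=read_camera(c); save(f"pics/{c}0.png",im); np.save(f"{c}0.npy",im); m=camera_model(c)
    print(c,-np.array(m["R"]).T@m["t"])
    for n in ("jaguar","dove1","board"):
        print(n,[(np.round(d["position"]).tolist(),round(d["p"],2),at(m,d["position"],.04).round(3).tolist()) for d in finder.search_frame(n,c)[:4]])
s=arm.read_state();print(s["tcp_pos"],s["tcp_rot"],s["t"])
E
```

```text
top [ 0.3415731  -0.01712057  1.00670993]
jaguar [([174.0, 280.0], 0.97, [0.541, -0.077, 0.04]), ([280.0, 342.0], 0.88, [0.29, -0.211, 0.04]), ([238.0, 416.0], 0.65, [0.379, -0.39, 0.04])]
dove1 [([166.0, 176.0], 0.78, [0.566, 0.17, 0.04]), ([215.0, 206.0], 0.63, [0.448, 0.1, 0.04])]
board [([161.0, 252.0], 0.58, [0.574, -0.011, 0.04])]
side [0.30308868 0.75658372 1.04655074]
jaguar [([132.0, 311.0], 0.96, [0.377, -0.366, 0.04]), ([174.0, 330.0], 0.64, [0.284, -0.18, 0.04]), ([176.0, 249.0], 0.62, [0.541, -0.102, 0.04])]
dove1 [([222.0, 266.0], 0.68, [0.443, 0.065, 0.04]), ([235.0, 215.0], 0.56, [0.577, 0.149, 0.04])]
board [([203.0, 231.0], 0.79, [0.564, 0.022, 0.04])]
[ 0.2580912  -0.56911021  0.21700825] [-3.07037479e+00 -6.63684110e-01  5.84651731e-05] 0.4
```

View pics/top0.png

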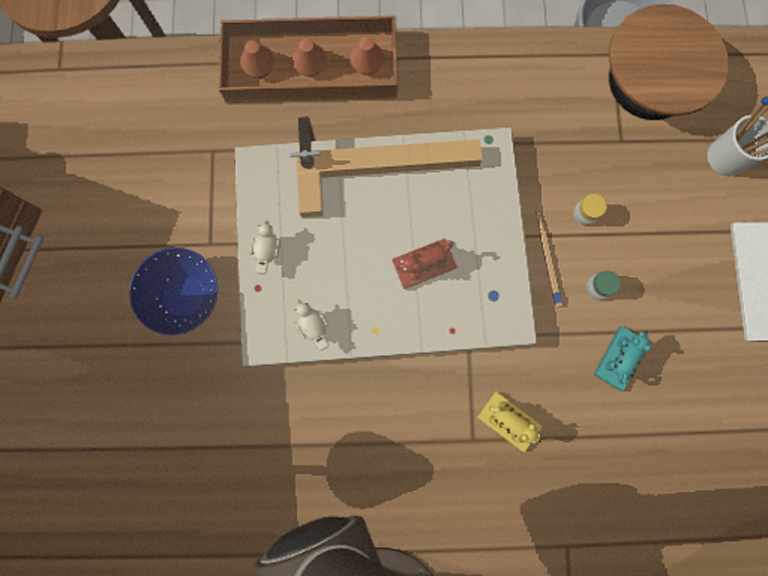

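View pics/side0.png

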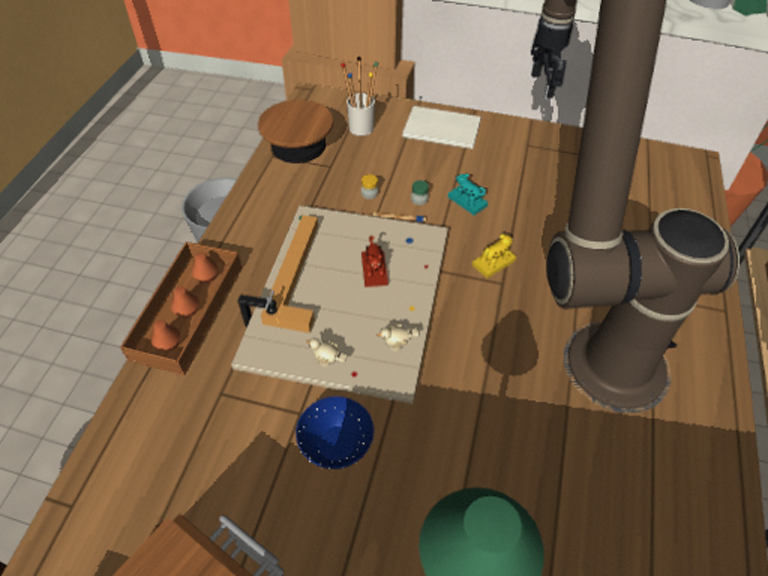

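The top view shows the red jaguar at about (425,263) in the 1.5x picture, with the inside corner of the L at about (321,175). I'll zoom in to get the edges.

Run:
```python
from h import *
im=np.load("top0.npy"); save("pics/crop1.png",im[80:210,185:345],5)
```

```text
(no output)
```

View pics/crop1.png

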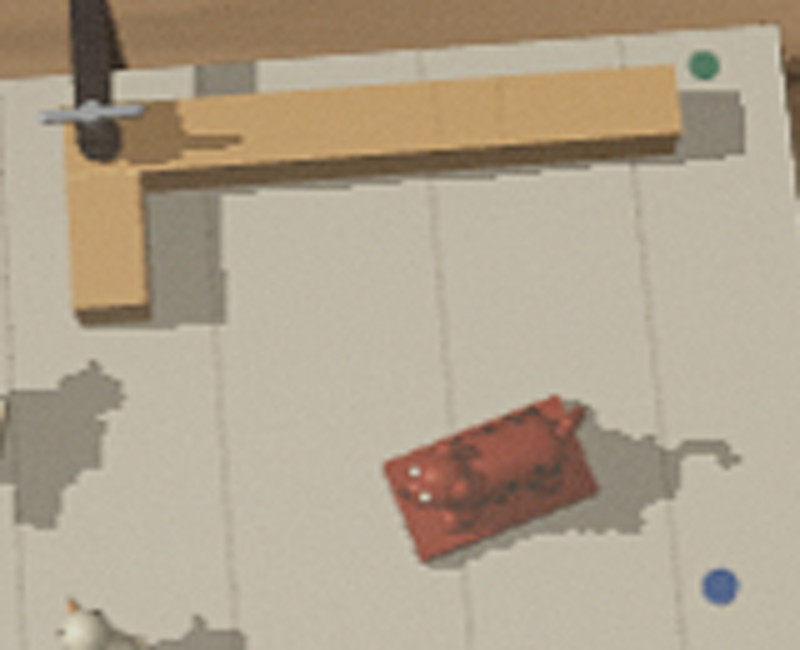

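Run:
```python
from h import *
from scipy.spatial.transform import Rotation as Rn
m=camera_model("top")
P=lambda x,y,z: at(m,[80+y/5-.4,185+x/5-.4],z)[:2]
f={"cb":P(145,190,.04),"fb":P(680,152,.04),"ct":P(143,172,.07),"ft":P(681,132,.07),"se":P(148,323,.04),"set":P(148,305,.07)}
j={"nf":P(385,465,.054),"tf":P(558,396,.054),"tn":P(597,491,.054),"nn":P(422,560,.047)}
for k,v in {**f,**j}.items(): print(k,v.round(4))
e=(f["cb"]-f["fb"])+(f["ct"]-f["ft"]);e/=np.linalg.norm(e);ex=np.array([e[1],-e[0]])
c=(f["cb"]+f["ct"])/2
print("len",np.linalg.norm(f["cb"]-f["fb"]),np.linalg.norm(f["ct"]-f["ft"]),"board yaw",np.degrees(np.arctan2(ex[1],ex[0])),"corner",c)
for k,v in j.items(): print(k,"in corner frame mm",(np.array([ex@(v-c),e@(v-c)])*1000).round(1))
s=arm.read_state();print(Rn.from_rotvec(s["tcp_rot"]).as_matrix().round(3).tolist())
p=np.array(s["tcp_pos"][:2]);print("tcp in corner",ex@(p-c),e@(p-c))
```

```text
cb [0.6861 0.0802]
fb [ 0.6989 -0.1829]
ct [0.6844 0.0781]
ft [ 0.6979 -0.1788]
se [0.6185 0.0792]
set [0.6187 0.0761]
nf [ 0.5425 -0.0332]
tf [ 0.5737 -0.116 ]
tn [ 0.5274 -0.1324]
nn [ 0.4979 -0.0494]
len 0.26343479324554353 0.2572479793168454 board yaw 2.9073213209871693 corner [0.68521494 0.07913909]
nf in corner frame mm [-148.3 -104.9]
tf in corner frame mm [-121.3 -189.2]
tn in corner frame mm [-168.3 -203.2]
nn in corner frame mm [-193.6 -118.9]
[[0.911, 0.413, -0.0], [0.413, -0.911, 0.0], [0.0, -0.0, -1.0]]
tcp in corner -0.4594535516835618 -0.6257509776574035
```

```bash
cat > st.py <<'E'
from h import *
from scipy.spatial.transform import Rotation as Rn
c=np.array([.68521,.07914]);a=np.radians(2.907);ex=np.array([np.cos(a),np.sin(a)]);e=np.array([-ex[1],ex[0]])
def st():
    s=arm.read_state();d=np.array(s["tcp_pos"][:2])-c;X=Rn.from_rotvec(s["tcp_rot"]).as_matrix()[:,0]
    print("t",s["t"],"tcp corner mm",(1000*np.array([ex@d,e@d])).round(1),"z",round(s["tcp_pos"][2]*1000,1),"yaw-board",round(np.degrees(np.arctan2(X[1],X[0])-a),1),"F",np.round(s["force"],1),"gap",round(s["finger_gap"],3))
if __name__=="__main__": st()
E
python3 -m pendant '[[[0,0,0,10],[0,0,0,10],[0,0,0,1.5],[16,-36,0,0],[16,-36,0,0],[16,-36,0,0],[16,-36,0,0],[16,-36,0,0]]]' 150 20; python3 st.py
```

```text
t: 1.4
tcp_pos: [0.3293, -0.3843, 0.2174]
tcp_rot: [3.14, 0.083, 0.001]
force: [0.6, -1.0, -0.3]
finger_gap: 0.409
finger_force: 0.0
t 1.4 tcp corner mm [-378.9 -444.8] z 217.4 yaw-board 0.1 F [ 0.6 -1.  -0.3] gap 0.409
```

```bash
python3 -m pendant '[[[17,-36,0,0],[17,-36,0,0],[17,-36,0,0],[17,-36,0,0],[17,-36,0,0],[17,-36,0,0],[17,-36,0,0],[15,-35,0,0]]]' >/dev/null; python3 -m pendant '[[[0,0,25,0],[0,0,25,0],[0,0,25,0],[0,0,20,0],[0,0,15,0],[0,0,10,0],[0,0,0,0],[0,0,0,0]]]' > /dev/null; python3 st.py
python3 - <<'E'
from h import *
save("pics/w1.png",read_camera("side")[130:280,200:350],4)
E
```

```text
t 3.4 tcp corner mm [-244.7 -159.2] z 97.8 yaw-board 0.0 F [-0.6 -0.5 -0.4] gap 0.406
```

View pics/w1.png

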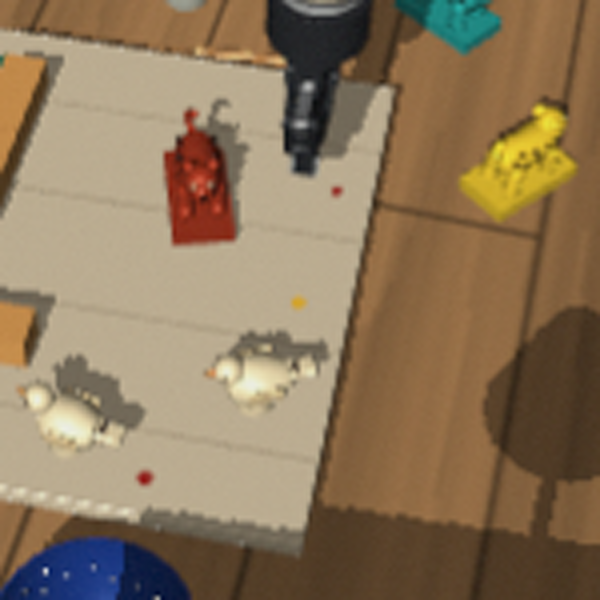

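The side view shows the fingers hovering behind the jaguar's long side, at about (300,160) in the crop, clear of everything. I'll descend and start pushing.

```bash
python3 -m pendant '[[[0,0,15,0],[0,0,15,0],[0,0,5,0],[8,0,0,0],[8,0,0,0],[8,0,0,0],[8,0,0,0],[8,0,0,0]]]' >/dev/null; python3 st.py;  python3 -m pendant '[[[6,0,0,0],[6,0,0,0],[6,0,0,0],[6,0,0,0],[6,0,0,0],[6,0,0,0],[6,0,0,0],[6,0,0,0]]]' > /dev/null; python3 st.py
python3 - <<'E'
from h import *
save("pics/w2.png",read_camera("side")[130:280,200:350],4)
E
```

```text
t 4.45 tcp corner mm [-204.5 -158.9] z 62.4 yaw-board -0.0 F [-0.1  0.5 -0.5] gap 0.411
t 5.45 tcp corner mm [-157.1 -158.9] z 62.2 yaw-board -0.0 F [-3.5 -0.3  7. ] gap 0.412
```

View pics/w2.png

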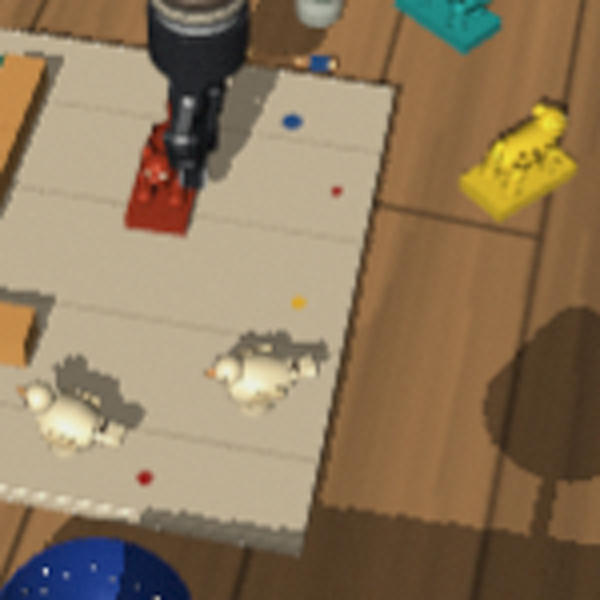

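The jaguar is turning, but there is 7 N of vertical force. I'll locate the base from this picture to see where the contact is.

Run:
```python
from st import *
m=camera_model("side")
for n,x,y,z in (("nn bot",187,236,.04),("nf bot",127,231,.04),("nn top",190,221,.054),("nf top",128,214,.054),("fingertip",193,187,.046),("fingertip2",170,168,.046)):
    p=at(m,[130+y/4-.4,200+x/4-.4],z)[:2]-c; print(n,(1000*np.array([ex@p,e@p])).round(1))
im=read_camera("wrist"); save("pics/w3.png",im)
s=arm.read_state(); print(s["force"],s["torque"])
```

```text
nn bot [-157.7 -117.2]
nf bot [-109.3 -112.1]
nn top [-159.3 -121.6]
nf top [-109.1 -118.3]
fingertip [-152.3 -164.3]
fingertip2 [-129.2 -180.7]
[-1.33749283  0.27226176  2.85049242] [0.09335174 0.15226305 0.02547232]
```

View pics/w3.png

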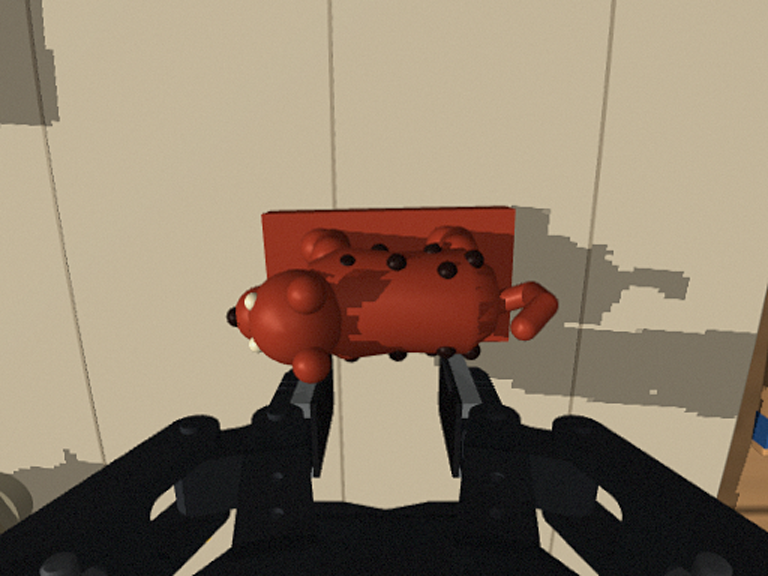

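Run:
```python
from st import *
m=camera_model("wrist")
def C(x,y,z): return proj(m,np.r_[c+(ex*x+e*y)/1000,z/1000])
s=arm.read_state();st()
for n,X in (("tip front L z46",(-146,-142,46)),("tip back L z46",(-168,-142,46)),("tip frontL z54",(-146,-142,54)),("tip backL 54",(-168,-142,54))): print(n,(np.array(C(*X))*1.5).round())
for n,r,cc,z in (("nf",212,264,.054),("tf",207,514,.054),("tn",341,508,.054)):
    p=at(m,[r/1.5,cc/1.5],z)[:2]-c; print(n,(1000*np.array([ex@p,e@p])).round(1))
print(np.array(m["R"]).round(2).tolist(),-np.array(m["R"]).T@m["t"]-np.array(s["tcp_pos"]))
```

```text
t 5.55 tcp corner mm [-155.9 -159.2] z 62.4 yaw-board -0.0 F [-1.3  0.3  2.9] gap 0.416
tip front L z46 [320. 346.]
tip back L z46 [372. 347.]
tip frontL z54 [327. 344.]
tip backL 54 [381. 345.]
nf [-103.2 -114.8]
tf [-101.5 -202.8]
tn [-151.7 -204.1]
[[0.05, -1.0, 0.0], [-0.96, -0.05, 0.27], [-0.27, -0.01, -0.96]] [0.06767352 0.00509658 0.15613933]
```

The wrist view shows the jaguar already square to the tool. Its near edge is at about x=-152 while the fingers reach about -146, so the tips may be riding on the base. I'll back off, close the fingers more and probe the board height.

```bash
python3 -m pendant '[[[0,0,-4,0],[-8,0,0,0],[-12,0,0,0],[-12,0,0,0],[-8,0,0,0],[0,0,0,0],[0,0,0,0],[0,0,0,0]]]' 205 >/dev/null; python3 st.py;  python3 -m pendant '[[[0,0,4,0],[0,0,2,0],[0,0,2,0],[0,0,1,0],[0,0,1,0],[0,0,1,0],[0,0,0,0],[0,0,0,0]]]' ; python3 st.py
python3 - <<'E'
from h import *
save("pics/w4.png",read_camera("side")[150:250,200:300],6)
E
```

```text
t 6.55 tcp corner mm [-196.8 -159.1] z 66.4 yaw-board -0.0 F [-0.6  0.3 -0.6] gap 0.197
t: 7.55
tcp_pos: [0.4963, -0.0896, 0.0552]
tcp_rot: [3.141, 0.079, 0.0]
force: [-0.9, 0.5, -0.4]
finger_gap: 0.198
finger_force: 0.0
t 7.55 tcp corner mm [-197.3 -158.9] z 55.2 yaw-board -0.0 F [-0.9  0.5 -0.4] gap 0.198
```

View pics/w4.png

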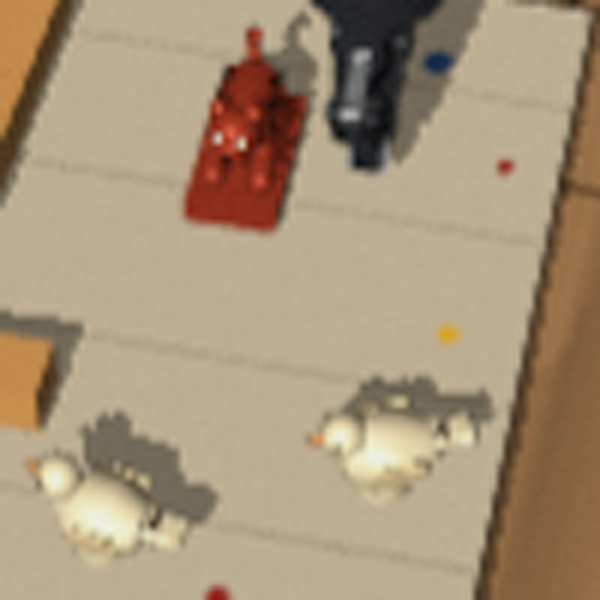

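```bash
python3 -m pendant '[[[0,0,-3,0],[4,0,0,0],[8,0,0,0],[8,0,0,0],[6,0,0,0],[6,0,0,0],[6,0,0,0],[6,0,0,0]]]' 230 >/dev/null; python3 st.py;  python3 -m pendant '[[[5,0,0,0],[5,0,0,0],[5,0,0,0],[5,0,0,0],[5,0,0,0],[0,0,0,0],[0,0,0,0],[0,0,0,0]]]' >/dev/null; python3 st.py
cat > fit.py <<'E'
from st import *
m=camera_model("wrist");im=read_camera("wrist")
h=cv2.cvtColor(im,cv2.COLOR_RGB2HSV)
M=(((h[...,0]<8)|(h[...,0]>172))&(h[...,1]>140)&(h[...,2]>50)).astype(np.uint8)
np.save("wm.npy",im)
def C(p): p=p[:2]-c; return 1000*np.array([ex@p,e@p])
rows=[]
for col in range(0,512,6):
    r=np.flatnonzero(M[:,col]); 
    if len(r)>8: rows.append((col,r[0],C(at(m,[r[0]-.5,col],.054))))
for r in rows[::2]: print(r[0],r[1],r[2].round(1))
E
python3 fit.py
```

```text
t 8.6 tcp corner mm [-153.4 -158.8] z 58.0 yaw-board -0.0 F [-0.9  0.7  0.2] gap 0.097
t 9.6 tcp corner mm [-128.2 -158.9] z 58.3 yaw-board -0.0 F [-0.4 -0.4 -0.7] gap 0.097
162 191 [-101.2 -106.3]
174 185 [ -98.  -113.1]
186 134 [ -71.2 -121.1]
198 135 [ -71.7 -127.3]
210 135 [ -71.7 -133.4]
222 136 [ -72.3 -139.5]
234 137 [ -72.8 -145.7]
246 138 [ -73.3 -151.8]
258 139 [ -73.8 -157.9]
270 141 [ -74.8 -164.1]
282 141 [ -74.8 -170.2]
294 142 [ -75.3 -176.4]
306 143 [ -75.8 -182.6]
318 143 [ -75.8 -188.8]
330 144 [ -76.3 -195.1]
342 145 [ -76.8 -201.3]
354 200 [-106.4 -210. ]
366 202 [-107.5 -216.7]
378 210 [-112.1 -223.8]
```

```bash
python3 -m pendant '[[[7,0,0,0],[7,0,0,0],[7,0,0,0],[7,0,0,0],[7,0,0,0],[7,0,0,0],[7,0,0,0],[7,0,0,0]]]' >/dev/null; python3 st.py;  python3 -m pendant '[[[2,0,0,0],[2,0,0,0],[2,0,0,0],[2,0,0,0],[1,0,0,0],[1,0,0,0],[0,0,0,0],[0,0,0,0]]]' >/dev/null; python3 st.py; python3 fit.py | sed -n 2,19p
```

```text
t 10.65 tcp corner mm [ -71.9 -158.9] z 58.1 yaw-board -0.0 F [-1.7 -0.5 -0.1] gap 0.098
t 11.65 tcp corner mm [ -62.2 -158.9] z 58.2 yaw-board -0.0 F [ 0.3  1.1 -0.3] gap 0.1
174 187 [ -33. -113.]
186 136 [  -6.2 -121.1]
198 136 [  -6.2 -127.2]
210 137 [  -6.8 -133.4]
222 138 [  -7.3 -139.5]
234 139 [  -7.8 -145.6]
246 140 [  -8.3 -151.8]
258 141 [  -8.8 -157.9]
270 142 [  -9.4 -164.1]
282 143 [  -9.9 -170.2]
294 144 [ -10.4 -176.4]
306 145 [ -10.9 -182.6]
318 145 [ -10.8 -188.8]
330 146 [ -11.3 -195.1]
342 148 [ -12.3 -201.4]
354 202 [ -41.5 -210. ]
366 203 [ -42.1 -216.7]
378 213 [ -47.8 -224. ]
```

```bash
python3 -m pendant '[[[2,0,0,0],[1,0,0,0],[1,0,0,0],[1,0,0,0],[1,0,0,0],[1,0,0,0],[0,0,0,0],[0,0,0,0]]]' >/dev/null; python3 st.py;  python3 -m pendant '[[[1,0,0,0],[1,0,0,0],[0.5,0,0,0],[0.5,0,0,0],[0.5,0,0,0],[0.5,0,0,0],[0,0,0,0],[0,0,0,0]]]' >/dev/null; python3 st.py; python3 fit.py | sed -n '3p;8p;17p'
```

```text
t 12.7 tcp corner mm [ -55.8 -159.3] z 58.2 yaw-board -0.0 F [-3.7 -1.8  3. ] gap 0.101
t 13.7 tcp corner mm [ -53.8 -160.3] z 58.3 yaw-board 0.0 F [-8.3 -5.4  6. ] gap 0.096
186 147 [  -3.4 -122.1]
246 147 [  -3.5 -153. ]
354 196 [ -29.7 -211.1]
```

Force and a constant edge line (-3.4 and -3.5) show the long side flush on the fence. Next I'll back off and go round to the tail end.

```bash
python3 -m pendant '[[[-4,0,0,0],[-12,0,0,0],[-14,0,0,0],[0,30,0,0],[0,30,0,0],[0,30,0,0],[0,0,0,0],[0,0,0,0]]]' 255 >/dev/null; python3 st.py; python3 -c "
from h import *
print(np.round(arm.read_state()['q'],2))"; python3 fit.py
```

```text
t 14.75 tcp corner mm [ -81.9 -248.2] z 58.0 yaw-board -0.0 F [-0.9  0.5 -0.5] gap 0.001
[-0.34  0.52  1.69  0.    0.93  1.18]
0 116 [ -14.  -111.9]
12 91 [  -1.7 -121.1]
24 90 [  -1.5 -127.8]
36 90 [  -1.7 -134.4]
48 90 [  -1.9 -140.8]
60 89 [  -1.6 -147.3]
72 89 [  -1.8 -153.6]
84 89 [  -1.9 -159.9]
96 88 [  -1.6 -166.2]
108 88 [  -1.8 -172.4]
120 88 [  -1.9 -178.5]
132 87 [  -1.5 -184.6]
144 87 [  -1.6 -190.7]
156 87 [  -1.7 -196.7]
168 87 [  -1.8 -202.7]
180 89 [  -2.8 -208.6]
```

```bash
python3 -m pendant '[[[0,0,0,-10],[0,0,0,-10],[0,0,0,-10],[0,0,0,-10],[0,0,0,-10],[0,0,0,-10],[0,0,0,-10],[0,0,0,-10]]]' >/dev/null; python3 -m pendant '[[[0,0,0,-10],[0,13,0,0],[0,13,0,0],[0,14,0,0],[0,13,0,0],[0,0,0,0],[0,0,0,0],[0,0,0,0]]]' >/dev/null; python3 st.py;python3 -m pendant '[[[6,0,0,0],[6,0,0,0],[6,0,0,0],[6,0,0,0],[6,0,0,0],[6,0,0,0],[6,0,0,0],[6,0,0,0]]]' >/dev/null; python3 st.py
python3 - <<'E'
from h import *
im=read_camera("side")[110:260,150:300]; save("pics/w5.png",im,4)
E
```

```text
t 16.8 tcp corner mm [ -29.  -248.9] z 57.9 yaw-board 90.0 F [-0.4  0.1 -0.1] gap -0.003
t 17.8 tcp corner mm [ -28.3 -200.8] z 58.2 yaw-board 90.0 F [-0.1 -0.4 -0. ] gap 0.002
```

View pics/w5.png

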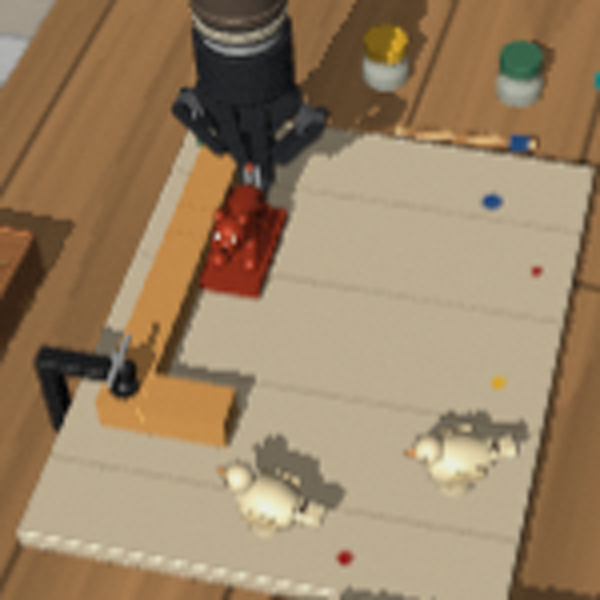

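The jaguar is flush along the fence and the fingers are behind its tail at about (250,175). I'll push it along to the stop.

```bash
python3 -m pendant '[[[8,0,0,0],[8,0,0,0],[8,0,0,0],[8,0,0,0],[8,0,0,0],[8,0,0,0],[8,0,0,0],[8,0,0,0]]]' >/dev/null; python3 st.py; python3 -m pendant '[[[4,0,0,0],[4,0,0,0],[4,0,0,0],[4,0,0,0],[3,0,0,0],[2,0,0,0],[2,0,0,0],[0,0,0,0]]]' >/dev/null; python3 st.py; python3 fit.py; python3 -m pendant '[[[2,0,0,0],[2,0,0,0],[1,0,0,0],[1,0,0,0],[1,0,0,0],[1,0,0,0],[0,0,0,0],[0,0,0,0]]]' >/dev/null; python3 st.py
```

```text
t 18.85 tcp corner mm [ -28.4 -136.4] z 58.2 yaw-board 90.0 F [ 0.  -0.4 -0.3] gap 0.003
t 19.85 tcp corner mm [ -28.3 -113.7] z 58.2 yaw-board 90.0 F [ 0.2 -0.1  0.9] gap 0.0
216 66 [-48.1 -22.5]
228 66 [-42.3 -22.5]
240 76 [-36.5 -27.2]
252 55 [-30.6 -17.5]
264 54 [-24.9 -17.1]
276 57 [-19.1 -18.5]
288 66 [-13.2 -22.6]
300 66 [ -7.4 -22.5]
t 20.9 tcp corner mm [ -28.3 -105.8] z 58.2 yaw-board 90.0 F [ 0.8  0.1 -0.2] gap 0.0
```

```bash
python3 -m pendant '[[[2,0,0,0],[2,0,0,0],[2,0,0,0],[1,0,0,0],[1,0,0,0],[1,0,0,0],[0,0,0,0],[0,0,0,0]]]' >/dev/null; python3 st.py; python3 -m pendant '[[[1,0,0,0],[1,0,0,0],[1,0,0,0],[1,0,0,0],[0,0,0,0],[0,0,0,0],[0,0,0,0],[0,0,0,0]]]' >/dev/null; python3 st.py; python3 fit.py
```

```text
t 21.9 tcp corner mm [-28.3 -96.8] z 58.1 yaw-board 90.0 F [-0.2 -0.6  0.4] gap -0.003
t 22.9 tcp corner mm [-28.3 -92.9] z 58.2 yaw-board 90.0 F [-0.3 -0.7  0.5] gap -0.004
216 66 [-48.1  -1.7]
228 66 [-42.3  -1.7]
240 76 [-36.5  -6.3]
252 55 [-30.6   3.3]
264 54 [-24.9   3.7]
276 57 [-19.1   2.4]
288 66 [-13.2  -1.7]
300 66 [-7.3 -1.7]
```

```bash
python3 -m pendant '[[[1,0,0,0],[1,0,0,0],[0.5,0,0,0],[0.5,0,0,0],[0,0,0,0],[0,0,0,0],[0,0,0,0],[0,0,0,0]]]' >/dev/null; python3 st.py; python3 -m pendant '[[[0.5,0,0,0],[0.5,0,0,0],[0.5,0,0,0],[0.5,0,0,0],[0,0,0,0],[0,0,0,0],[0,0,0,0],[0,0,0,0]]]' >/dev/null; python3 st.py; python3 fit.py|sed -n '1,2p;7,9p'
```

```text
t 23.95 tcp corner mm [-28.3 -89.9] z 58.2 yaw-board 90.0 F [-0.2 -1.2 -0.2] gap -0.002
t 24.95 tcp corner mm [-28.  -88.7] z 58.5 yaw-board 90.0 F [ 0.7 -5.   0.9] gap -0.005
210 67 [-50.8   2.1]
222 67 [-44.9   2. ]
282 76 [-15.7  -2.2]
294 67 [-9.9  2. ]
306 67 [-4.   2.1]
```

```bash
python3 -m pendant '[[[0.5,0,0,0],[0.5,0,0,0],[0.5,0,0,0],[0,0,0,0],[0,0,0,0],[0,0,0,0],[0,0,0,0],[0,0,0,0]]]' >/dev/null; python3 st.py; python3 -m pendant '[[[-4,0,0,0],[-12,0,0,0],[-20,0,0,0],[-20,0,0,0],[0,0,-30,0],[0,0,-30,0],[0,0,-30,0],[0,0,0,0]]]' >/dev/null; python3 st.py
python3 - <<'E'
from h import *
w=read_camera("wrist"); t=read_camera("side")[150:230,170:250]
a=cv2.resize(w,(512,384)); b=cv2.resize(t,(384,384),interpolation=cv2.INTER_CUBIC)
save("pics/w6.png",np.hstack([a,b]),.89)
E
```

```text
t 26.0 tcp corner mm [-27.9 -88.5] z 58.9 yaw-board 90.0 F [-0.2 -8.   1.9] gap 0.001
t 27.0 tcp corner mm [ -25.7 -144.2] z 151.8 yaw-board 89.9 F [ 0.5 -0.9  0.2] gap 0.0
```

View pics/w6.png

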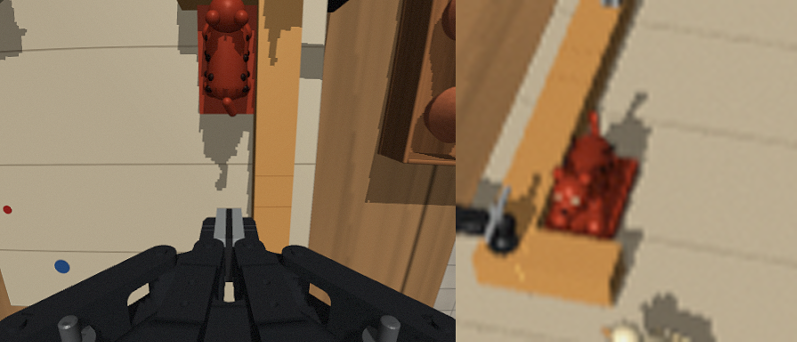

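The jaguar sits in the corner. I'll do one close check of both contact lines from straight above.

```bash
python3 -m pendant '[[[-20,0,-10,0],[-20,0,-10,0],[0,0,0,0],[0,0,0,0],[0,0,0,0],[0,0,0,0],[0,0,0,0],[0,0,0,0]]]' >/dev/null; python3 -m pendant '[[[25,0,-5,0],[25,0,0,0],[25,0,0,0],[10,0,0,0],[0,0,0,0],[0,0,0,0],[0,0,0,0],[0,0,0,0]]]' >/dev/null; python3 st.py
python3 - <<'E'
from st import *
im=read_camera("wrist"); m=camera_model("wrist")
ps=np.array([proj(m,np.r_[c+(ex*x+e*y)/1000,.054]) for x in(-70,20) for y in(-105,20)])
r0,c0=np.maximum(ps.min(0).astype(int),0); r1,c1=ps.max(0).astype(int); print(r0,r1,c0,c1)
k=im[r0:r1,c0:c1]; save("pics/w7.png",k,min(780/k.shape[1],590/k.shape[0]))
E
```

```text
t 29.1 tcp corner mm [-28.3 -98.2] z 173.1 yaw-board 89.9 F [-0.2 -0.4  0.4] gap -0.0
50 196 206 315
```

View pics/w7.png

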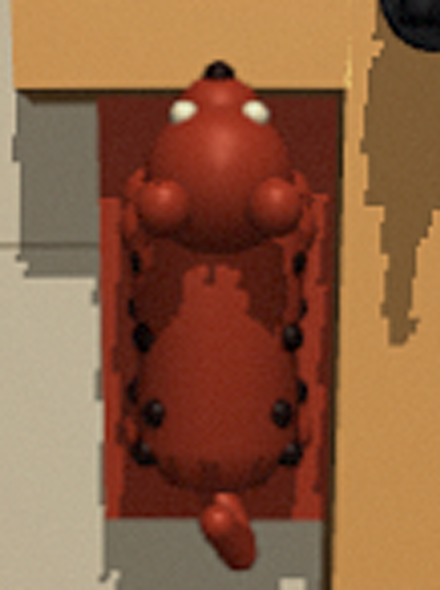

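Run:
```python
from st import *
m=camera_model("wrist"); k=109/440
C=lambda x,y,z:(lambda p:(1000*np.array([ex@p,e@p])).round(1))(at(m,[50+y*k-.4,206+x*k-.4],z)[:2]-c)
for n,x,y,z in (("base R nose",339,110,.054),("base R tail",324,510,.054),("base L nose",98,110,.054),("base L tail",105,510,.054),("fence top",343,110,.07),("fence top",333,510,.07),("fence bot below tail",323,545,.04),("fence bot end",322,580,.04),("stop top",100,90,.07),("base nose",110,97,.054),("base tail",115,519,.054)): print(n,C(x,y,z))
im=read_camera("wrist")
for r in (183,187,191): print(r,im[r,280:296].sum(1))
for r in (90,130,170): print(r,im[r,282:296,0],im[r,282:296,1])
```

```text
base R nose [-0.8 -0.6]
base R tail [ -2.1 -85.6]
base L nose [-50.9  -0.6]
base L tail [-51.3 -85.6]
fence top [-1.6 -2.3]
fence top [ -1.7 -82.3]
fence bot below tail [ -0.8 -97. ]
fence bot end [  -0.9 -105.7]
stop top [-49.1   1.5]
base nose [-48.4   2. ]
base tail [-49.1 -87.6]
183 [323 316 320 314 334 248 136 125 258 391 418 415 419 413 413 409]
187 [324 319 308 325 328 229 115 120 290 395 411 409 413 408 418 412]
191 [308 312 318 322 317 237 117 120 273 391 412 411 408 412 406 406]
90 [ 92  91  88  90  89  93  95  67  51 191 200 199 195 200] [ 38  34  29  32  30  34  33  41  37 140 146 147 143 146]
130 [142 143 143 129 105  85  69  80 176 198 197 194 191 195] [ 50  52  49  47  42  34  43  58 127 144 145 140 139 142]
170 [142 109  82  86  83  69  77 169 196 192 191 192 192 194] [ 48  38  25  30  25  39  57 122 140 139 138 140 140 139]
```

```bash
python3 -m pendant '[[[0,0,-20,0],[0,0,-20,0],[0,0,-20,0],[0,0,0,0],[0,0,0,0],[0,0,0,0],[0,0,0,0],[0,0,0,0]]]' | head -2; python3 -c "
from h import *
print(arm.hand_in())"
```

```text
t: 30.2
tcp_pos: [0.6616, -0.0196, 0.2325]
the job is handed in; nothing more can be done
None
```

The red jaguar is in the corner of the pine block with its long side along the fence and its nose against the stop, both to within about 1 mm in the last picture; I handed the job in at about 30 s, and as far as the pictures show, nothing else was moved.

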